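# Slide a lamp foot between two posts into its jig

## Robot

A 6-joint arm with a two-finger parallel gripper is mounted at the origin on the work surface. World frame = base frame: x ahead of the robot, y to its left, z up, the work surface at z = 0. Lengths are in m, angles in degrees, forces in N, time in s.
With the tool pointing down it reaches from about 0.425 to 0.95 m from the base axis. Payload 3.5 kg.
Tool frame: the origin (TCP) lies at the very end of the fingers, on their centre line; the grasp point (between the pads) lies 19 mm behind it; z points along the fingers, y is the direction in which the jaws open and shut (so a half turn about z gives the same grasp; the last joint's range is limited). The gripper opens to 85 mm and grips with 20 to 120 N. Pads are 22 mm wide; open, the fingers measure 114 mm over their backs; the gripper's body (76 mm by 85 mm) begins 54 mm behind the grasp point. The pads swing forward as they close: fully open they stand 13 mm farther back than shut.
Start: joints at [56.436, 16.404, 90.338, -0, 73.258, -8.594], TCP at [0.285, 0.612, 0.231] pointing down, gripper open.
Joint ranges: [-158.93, 158.93], [-51.34, 127.21], [12.03, 142.37], [-87.48, 267.48], [13.55, 161.25], [-162.69, 162.69]. Speed limits (degrees/s): [159.86, 159.86, 180, 180, 180, 180].

## Interface

Orientations are given as a 3x3 rotation matrix whose columns are the frame's x, y, z axes.
In Python, from rig import env gives the robot as it stands. The module is installed in compiled form; this text tells all that it offers.
- The arm moves only by the tool carry_out, never from a script. Its argument "steps" is a list of rows, each a list of 4 numbers: the shift along the tool's x, y, z in units of 50 mm (1.0 is 50 mm), then the turn about the tool's z in units of 8 degrees (1.0 is 8 degrees). In form: [[x, y, z, spin], ...]. A call has exactly 5 rows; each row is the pose to reach, as a shift and turn from the pose measured when the call began, along the tool's axes at that moment; what a row does not reach only later rows make up. A row lasts 1/8 s, in which the tool goes at most 62.5 mm and 10.7 degrees, less where a joint would pass 70% of its speed; a pose out of reach is approached as far as the arm can. A call with a gripper value outside its range is refused whole. "claw" is the opening in per cent of the stroke, from 0 (shut) to 100 (fully open), set as the call begins (left out, the last holds). The fingers move at their own pace and stop on an object; "newtons" is the grip in N (left out, the last holds). Time passes only in rows, so rows that repeat a pose let the fingers close, or fill a call up. It gives the time, the measured TCP pose, the force and the opening at its end, in the units of the state.
- env.observe(): the state, without advancing time (a new reading comes with each control period).
- env.get_image(name): name is "scene" or "top" or "wrist"; returns the picture (400x640x3 uint8, red, green, blue); there is no depth.
- env.get_calibration(name): a dict with "K" (3x3 intrinsics, pixels), "dist_coeffs" ([k1, k2, p1, p2, k3] as OpenCV has them; the pictures are not rectified), "pose" (4x4, takes a point from camera to world coordinates). Camera axes: x right, y up, looking along -z (the intrinsics and any distortion apply to the point x, -y, -z); pixel columns grow to the right and rows downward; lengths in m; the calibration is good to about 2 mm. A picture is of the moment at which its call begins: read the wrist's pose just before it. get_calibration takes no time and is no camera call; for the wrist camera it gives the pose at the moment of the call.
- env.job_done(): hands the job in, once; it reports no verdict.
The state is a dict: "clock": time; "joint_positions": joint angles; "joint_vel": joint speeds; "tau": joint torques, N m; "tcp_pos": TCP position; "tool_rot": TCP orientation; "force": force on the tool from outside, world axes, zero at the start; "torque": the same for the moment, N m; "width": finger opening in m.
Only numpy, scipy, OpenCV 4.12 (cv2) and the standard library are available. Lean on these libraries where they do the work, as an engineer would, in place of code of your own. Each camera call takes 0.05 s, during which the arm holds its last target. There are 200 camera calls.

## Task

Push the red lamp foot along the bench, through the narrow gap between the two steel posts and on until its leading edge sits squarely and flush against the yellow stop bar behind them. It goes in with the short edge it already turns towards the gap leading. Only push it with the fingers, never lift or tip it, leave the jar, mug, spool and wrench where they are, and finish with the hand clear.

Things in the scene. Friction and masses are not known exactly. Their poses are not given: they have to be found in the camera images.
- foot: Loose red plate with a ring of brass dots on top, flat on the bench: 110 mm long (its x), 96 mm wide (its y), 20 mm thick, 0.4 to 0.75 kg. Origin at the centre of its underside, z up. Its +x short edge leads: at the start it points along the push to within about 25 degrees; the centre is up to 45 mm to either side of the gap's centre line. Slides with dry friction (a few N).
- jig: Fixed jig of two posts and a stop bar. Origin on the bench midway between the posts; +x points through the gap along the push, y from post to post, z up. Posts: steel, yellow band, 30 mm in diameter, 42 mm high, at x = 0, y = +65.5 and -65.5 mm; clear gap 101 mm. When home the foot's centre is at x = 90, y = 0 mm; flat white lines outline that place.
- stop (a point): Middle of the near (foot) side of the fixed yellow stop bar, at the bench: x = 145 mm, y = 0 in the jig's frame, same axes. The bar runs across the push: 170 mm long, 24 mm thick, 30 mm high, rigid. It lies wholly beyond the posts: the foot, once home, has its rear edge 20 mm past the posts' far sides.
- can: Bystander: grey jar with blue lid, 52 mm in diameter, 85 mm high, loose; origin at the centre of its underside.
- mug: Bystander: blue mug, 76 mm in diameter, 90 mm high, with a handle on its +y side, loose; origin at the centre of its underside.
- spool: Bystander: copper wire spool standing upright, 60 mm in diameter, 50 mm high, loose; origin at the centre of its underside.
- wrench: Bystander: steel wrench lying flat along its x, about 180 mm long, loose; origin at its underside near mid-length.
Not all that is in view belongs to the job. Several things have the shape of the foot; the one meant has the colours described above.

How it is judged:
By the outcome, as a careful person would: the job done as asked, in the order asked, and still so for the second after the job is handed in, with the robot touching nothing.
It also fails if it takes over 72 s, if anything falls off the work surface, if the arm or the gripper's body presses on something with over 40 N, if the wrist force passes 120 N, or if a joint passes its speed limit or range.

## Working session

There is one attempt and no reset: what is moved stays moved. The work goes in short steps, Python scripts to look and compute and a tool call to move; the robot and the scene stay as the last step left them, time stands still between calls to the robot, and variables do not carry over. Pictures are saved under pics/ and viewed, about 8 in all and at most 12, crops included, and the job is handed in when it is done.

Besides the shell and the picture viewer there is one more tool, called as a command line: name --pt "numbers of a row" for each row, then --argument value for the rest. carry_out: Moves the arm, as the interface text tells. Its arguments: {"type":"object","properties":{"steps":{"type":"array","items":{"type":"array","items":{"type":"number"}}},"claw":{"type":"number"},"newtons":{"type":"number"}},"required":["steps"]}

```bash
mkdir -p pics; cat > h.py <<'E'
import numpy as np, cv2
from rig import env
def snap(n,f):
    c=env.get_calibration(n); im=env.get_image(n); cv2.imwrite(f,im[:,:,::-1]); return im,c
def ray(c,uv,z):
    uv=np.array(uv,float).reshape(-1,1,2)
    p=cv2.undistortPoints(uv,np.array(c["K"]),np.array(c["dist_coeffs"])).reshape(-1,2)
    T=np.array(c["pose"]); d=np.c_[p[:,0],-p[:,1],-np.ones(len(p))]@T[:3,:3].T
    o=T[:3,3]; s=(z-o[2])/d[:,2]; return o+d*s[:,None]
def proj(c,P):
    T=np.array(c["pose"]); q=(np.array(P,float).reshape(-1,3)-T[:3,3])@T[:3,:3]
    q=q*[1,-1,-1]
    return cv2.projectPoints(q,np.zeros(3),np.zeros(3),np.array(c["K"]),np.array(c["dist_coeffs"]))[0].reshape(-1,2)
E
python3 - <<'E'
from h import *
a,c=snap("top","pics/top.png"); b,d=snap("scene","pics/scene.png")
s=env.observe(); print(s["clock"],s["tool_rot"],s["tcp_pos"],s["width"]); print(c)
E
```

```text
0.1 [[-9.06523437e-01  4.22153755e-01 -1.21073197e-03]
 [ 4.22155376e-01  9.06521581e-01 -1.86074538e-03]
 [ 3.12034010e-04 -2.19792631e-03 -9.99997536e-01]] [0.28458946 0.61140964 0.23002561] 0.08540157492323497
{'K': array([[414.89773171,   0.        , 320.63976951],
       [  0.        , 414.89773171, 205.34991218],
       [  0.        ,   0.        ,   1.        ]]), 'dist_coeffs': array([-0.019978,  0.      ,  0.      ,  0.      ,  0.      ]), 'pose': array([[ 0.08464935,  0.97473173, -0.20671853,  0.3492745 ],
       [-0.99640725,  0.08336135, -0.01494916,  0.03599342],
       [ 0.00266092,  0.20724128,  0.97828624,  1.00907363],
       [ 0.        ,  0.        ,  0.        ,  1.        ]])}
```

View pics/top.png

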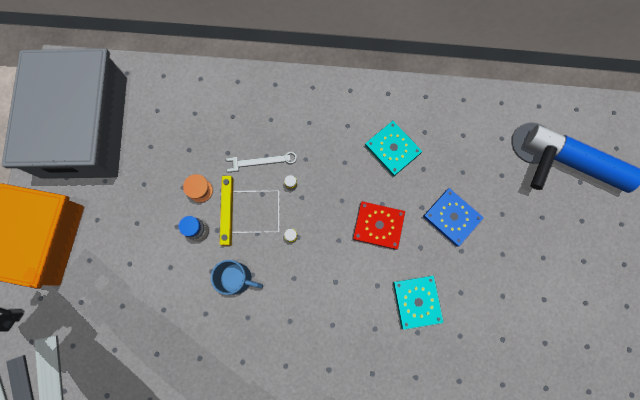

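View pics/scene.png

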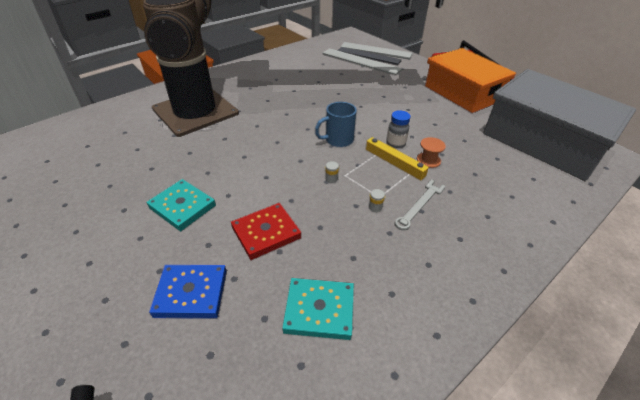

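Candidates shaped like the foot: red (380,225), teal (393,148), teal (418,302), blue (453,217). I choose the red one with the brass dots, and check it in a close crop.

```bash
python3 - <<'E'
import cv2
a=cv2.imread("pics/top.png")[165:265,215:415]; cv2.imwrite("pics/crop.png",cv2.resize(a,None,fx=4,fy=4,interpolation=cv2.INTER_CUBIC))
E
```

```text
(no output)
```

View pics/crop.png

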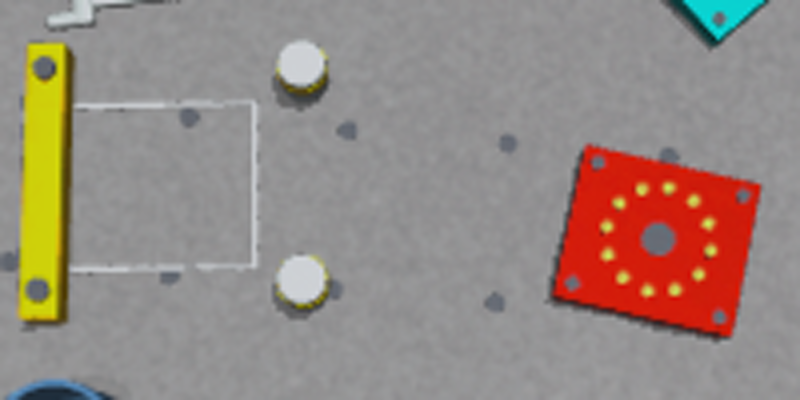

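The crop shows the red plate with brass dots and its short edge facing the gap. Corner pixels are (585,145), (760,185), (731,338) and (553,299). The post tops are at (302,64) and (302,279), and the bar lies at x 19–66.

```bash
cat >> h.py <<'E'
def fit(M,W): # 2d rigid M->W : returns ang, t
    M=np.array(M,float);W=np.array(W)[:,:2];mc,wc=M.mean(0),W.mean(0)
    U,_,V=np.linalg.svd((M-mc).T@(W-wc)); R=V.T@np.diag([1,np.linalg.det(V.T@U.T)])@U.T
    t=wc-R@mc; r=W-(M@R.T+t); return np.degrees(np.arctan2(R[1,0],R[0,0])),R,t,np.abs(r).max()
FM=[[.055,-.048],[-.055,-.048],[-.055,.048],[.055,.048]]
E
python3 - <<'E'
from h import *
c=env.get_calibration("top")
f=lambda L:np.array(L)/4+[214.6,164.6]
P=ray(c,f([(302,64),(302,279)]),.042); B=ray(c,f([(28,44),(66,44),(60,321),(19,320)]),.03)
F=ray(c,f([(585,145),(760,185),(731,338),(553,299)]),.02)
Lw=ray(c,f([(255,103),(255,267)]),0)
print(P,B,F,Lw,sep="\n")
# jig +x = toward world +y ; jig +y = world -x
J=fit([[0,-.0655],[0,.0655],[.169,-.085],[.145,-.085],[.145,.085],[.169,.085],[.035,-.048],[.035,.048]],np.r_[P,B,Lw])
print(J); k=fit(FM,F); print(k)
a,R,t,_=J; print("foot in jig",(k[2]-t)@R,k[0]-a)
w=env.get_calibration("wrist"); print(w["pose"],w["K"])
E
```

```text
[[0.6081732  0.12936521 0.042     ]
 [0.47816455 0.11632217 0.042     ]]
[[0.6097392  0.29911417 0.03      ]
 [0.61171492 0.27588211 0.03      ]
 [0.44262812 0.25746423 0.03      ]
 [0.44113171 0.28174152 0.03      ]]
[[ 0.5778443  -0.04583914  0.02      ]
 [ 0.56205001 -0.15361027  0.02      ]
 [ 0.46751495 -0.14035932  0.02      ]
 [ 0.48186517 -0.03284825  0.02      ]]
[[0.59174432 0.16022232 0.        ]
 [0.48868335 0.14927565 0.        ]]
(np.float64(96.10459249779282), array([[-0.10634377, -0.99432942],
       [ 0.99432942, -0.10634377]]), array([0.54327592, 0.12191818]), np.float64(0.004462626533241365))
(np.float64(82.08494864018718), array([[ 0.13770474, -0.99047332],
       [ 0.99047332,  0.13770474]]), array([ 0.52231861, -0.09316425]), np.float64(0.0007698611095838595))
foot in jig [-0.21163411  0.04371114] -14.019643857605644
[[ 0.42127518 -0.87506265 -0.23831193  0.22359117]
 [ 0.90692843  0.40564814  0.11371193  0.64000407]
 [-0.00283427 -0.26403588  0.96450869  0.37338377]
 [ 0.          0.          0.          1.        ]] [[288.56574975   0.         317.79791203]
 [  0.         288.56574975 197.68635463]
 [  0.           0.           1.        ]]
```

```bash
python3 - <<'E'
from h import *
c=env.get_calibration("top")
t=np.array([.5433,.1219]);a=np.radians(96);R=np.array([[np.cos(a),-np.sin(a)],[np.sin(a),np.cos(a)]])
for n,L in dict(teal1=[(394,176),(366,147),(421,152)],teal2=[(395,280),(403,329),(433,277)],blue=[(424,216),(457,245),(450,189)],mug=[(230,278),(262,286)],wr=[(291,158)]).items():
    W=ray(c,L,.02)[:,:2]; print(n,(W*1e3).round().tolist(),((W-t)@R*1e3).round().tolist())
E
```

```text
teal1 [[648.0, -124.0], [717.0, -50.0], [716.0, -188.0]] [[-255.0, -78.0], [-189.0, -155.0], [-327.0, -139.0]]
teal2 [[394.0, -138.0], [285.0, -162.0], [409.0, -227.0]] [[-243.0, 175.0], [-255.0, 287.0], [-333.0, 170.0]]
blue [[553.0, -201.0], [489.0, -283.0], [626.0, -263.0]] [[-322.0, 24.0], [-397.0, 96.0], [-392.0, -42.0]]
mug [[366.0, 249.0], [354.0, 172.0]] [[145.0, 163.0], [69.0, 183.0]]
wr [[672.0, 135.0]] [[-0.0, -130.0]]
```

carry_out --pt "-1.2 -0.85 0 -0.4" --pt "-2.4 -1.7 0 -0.8" --pt "-3.6 -2.5 0 -1.2" --pt "-4.8 -3.4 0 -1.7" --pt "-5.8 -4.2 0 -2.1" --claw 62

```text
clock: 0.72
tcp_pos: [0.4381, 0.3374, 0.23]
tool_rot: [[-0.99, 0.14, -0.002], [0.14, 0.99, -0.002], [0.001, -0.002, -1.0]]
force: [1.8, 1.0, 0.5]
width: 0.0531
```

carry_out --pt "-0.25 -1.2 0 0" --pt "-0.5 -2.4 0 0" --pt "-0.75 -3.6 0 0" --pt "-0.9 -4.8 0 0" --pt "-1.0 -6.0 0 0"

```text
clock: 1.35
tcp_pos: [0.4451, 0.0316, 0.2303]
tool_rot: [[-0.99, 0.14, -0.002], [0.14, 0.99, -0.002], [0.001, -0.002, -1.0]]
force: [1.0, 0.3, 0.5]
width: 0.0531
```

carry_out --pt "0 -0.6 0.5 0" --pt "0 -1.2 1.0 0" --pt "0 -1.8 1.5 0" --pt "0 -2.3 2.0 0" --pt "0 -2.3 2.0 0"

```text
clock: 1.98
tcp_pos: [0.4269, -0.0828, 0.1282]
tool_rot: [[-0.99, 0.143, -0.007], [0.143, 0.99, 0.0], [0.006, -0.001, -1.0]]
force: [-0.2, 0.8, 0.7]
width: 0.0531
```

```bash
cat >> h.py <<'E'
def go(x,y,z,yaw): # yaw = world angle (deg) of tool y; prints move in call units
    s=env.observe();R=np.array(s["tool_rot"]);p=np.array(s["tcp_pos"])
    d=R.T@(np.array([x,y,z])-p); cur=np.degrees(np.arctan2(R[1,1],R[0,1]))
    print("t",round(s["clock"],2),"tcp",p.round(4),"yaw",cur.round(2),"F",np.round(s["force"],1),"w",round(s["width"],4),"MOVE",(d/.05).round(3),(-((yaw-cur+180)%360-180)/8).round(3))
E
python3 - <<'E'
from h import *
go(.452,-.084,.004,82.1); snap("wrist","pics/w1.png")
E
```

```text
t 1.98 tcp [ 0.4269 -0.0828  0.1282] yaw 81.8 F [-0.2  0.8  0.7] w 0.0531 MOVE [-0.517  0.05   2.481] -0.038
```

View pics/w1.png

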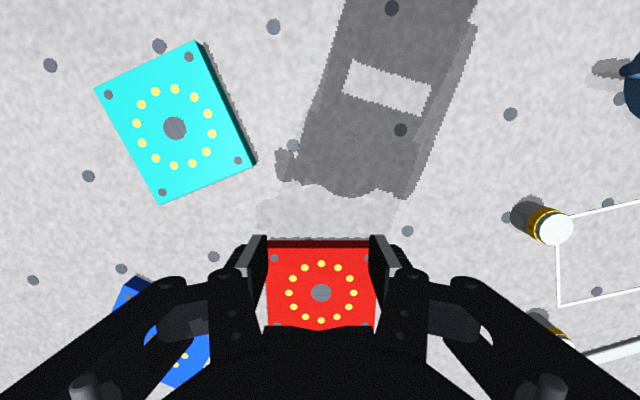

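The wrist view shows the foot centred between the fingers: near edge at row 247, columns 266–377. Teal is at the upper left and the posts are at the right. Next I lower beside the foot's robot-side edge.

carry_out --pt "-0.3 0.05 0.3 0" --pt "-0.45 0.05 0.8 0" --pt "-0.5 0.05 1.4 0" --pt "-0.5 0.05 2.0 0" --pt "-0.5 0.05 2.4 0"

```text
clock: 2.65
tcp_pos: [0.4533, -0.0827, 0.0094]
tool_rot: [[-0.99, 0.14, -0.003], [0.14, 0.99, -0.001], [0.003, -0.001, -1.0]]
force: [-0.4, -0.1, -0.7]
width: 0.0528
```

```bash
python3 - <<'E'
from h import *
c=env.get_calibration("wrist"); go(.452,-.084,.004,82.1); snap("wrist","pics/w2.png")
E
```

```text
t 2.65 tcp [ 0.4533 -0.0827  0.0094] yaw 81.94 F [-0.4 -0.1 -0.7] w 0.0528 MOVE [ 0.021 -0.03   0.108] -0.02
```

View pics/w2.png

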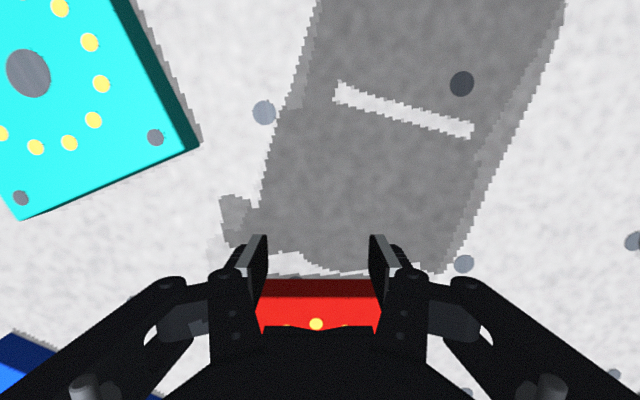

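The fingers are down just in front of the foot's side edge (row 280), with no contact yet. Now the side push, with the turn.

carry_out --pt "-0.05 -0.03 0.1 0" --pt "-0.1 -0.03 0.1 0" --pt "-0.15 -0.03 0.1 0" --pt "-0.2 -0.03 0.1 0" --pt "-0.25 -0.03 0.1 0"

```text
clock: 3.32
tcp_pos: [0.4642, -0.0855, 0.0027]
tool_rot: [[-0.99, 0.141, -0.006], [0.141, 0.99, 0.001], [0.006, -0.0, -1.0]]
force: [0.5, -0.4, 0.7]
width: 0.053
```

carry_out --pt "-0.08 0 0 -0.15" --pt "-0.16 0 0 -0.3" --pt "-0.24 0 0 -0.5" --pt "-0.32 0 0 -0.7" --pt "-0.4 0 0 -0.85"

```text
clock: 3.95
tcp_pos: [0.4823, -0.0884, 0.0024]
tool_rot: [[-1.0, 0.021, -0.012], [0.021, 1.0, 0.001], [0.012, 0.001, -1.0]]
force: [-7.1, -1.6, 7.5]
width: 0.0528
```

```bash
python3 - <<'E'
from h import *
go(.506,-.0882,.004,96)
E
```

```text
t 3.95 tcp [ 0.4823 -0.0884  0.0024] yaw 88.81 F [-7.1 -1.6  7.5] w 0.0528 MOVE [-0.474  0.014 -0.038] -0.899
```

carry_out --pt "-0.09 0 -0.06 -0.2" --pt "-0.18 0.01 -0.06 -0.4" --pt "-0.28 0.01 -0.06 -0.6" --pt "-0.38 0.01 -0.06 -0.8" --pt "-0.47 0.01 -0.06 -0.95"

```text
clock: 4.58
tcp_pos: [0.506, -0.0883, 0.005]
tool_rot: [[-0.993, -0.113, -0.012], [-0.113, 0.994, 0.001], [0.012, 0.003, -1.0]]
force: [-4.5, -0.8, 1.4]
width: 0.0528
```

```bash
python3 - <<'E'
from h import *
go(.506,-.0882,.004,96)
a,c=snap("top","pics/top2.png"); cv2.imwrite("pics/crop2.png",cv2.resize(a[150:250,300:460,::-1],None,fx=4,fy=4,interpolation=cv2.INTER_CUBIC))
E
```

```text
t 4.58 tcp [ 0.506  -0.0883  0.005 ] yaw 96.51 F [-4.5 -0.8  1.4] w 0.0528 MOVE [-0.001  0.003  0.02 ] 0.063
```

View pics/crop2.png

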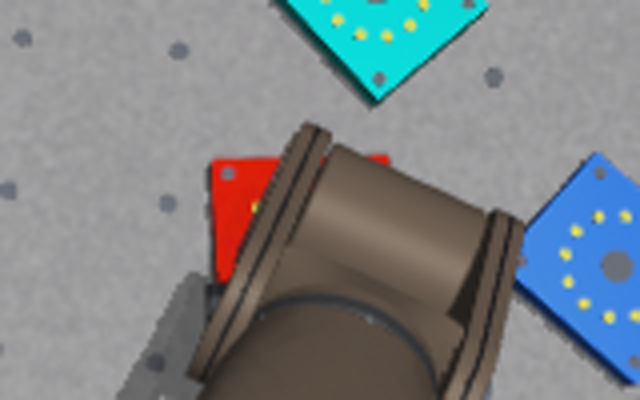

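The foot is now nearly aligned and the arm covers part of it. Visible top corners are at crop (211,161) and (389,155).

```bash
cat >> h.py <<'E'
JT=np.array([.5433,.1219]);JA=96.
_a=np.radians(JA);JR=np.array([[np.cos(_a),-np.sin(_a)],[np.sin(_a),np.cos(_a)]])
def j2w(x,y): return JT+JR@np.array([x,y])
E
python3 - <<'E'
from h import *
c=env.get_calibration("top")
W=ray(c,np.array([(211,161),(389,155)])/4+[299.6,149.6],.02)
k=fit(FM[:2],W); print(k[0]-JA,(k[2]-JT)@JR,k[3])
E
```

```text
0.8925081264212764 [-0.20624883  0.00223831] 0.0001398336146399004
```

carry_out --pt "0.25 0 -0.05 0" --pt "0.3 0 -0.6 0" --pt "0.3 0 -1.2 0" --pt "0.3 0 -1.8 0" --pt "0.3 0 -1.8 0"

```text
clock: 5.25
tcp_pos: [0.495, -0.0911, 0.0986]
tool_rot: [[-0.994, -0.114, -0.003], [-0.114, 0.994, -0.002], [0.003, -0.001, -1.0]]
force: [0.0, -0.8, 0.9]
width: 0.0525
```

```bash
python3 - <<'E'
from h import *
go(*j2w(-.284,.0),.1,6)
E
```

```text
t 5.25 tcp [ 0.495  -0.0911  0.0986] yaw 96.52 F [ 0.  -0.8  0.9] w 0.0525 MOVE [-1.393 -1.557 -0.031] 11.315
```

carry_out --pt "-0.3 -0.3 0 1.3" --pt "-0.6 -0.6 0 2.6" --pt "-0.9 -0.9 0 3.9" --pt "-1.1 -1.2 0 5.2" --pt "-1.4 -1.55 0 6.5"

```text
clock: 5.88
tcp_pos: [0.5727, -0.1601, 0.0968]
tool_rot: [[-0.697, 0.717, -0.004], [0.717, 0.697, -0.001], [0.003, -0.004, -1.0]]
force: [0.7, -0.5, -0.1]
width: 0.053
```

carry_out --pt "0 0 0 1.3" --pt "0 0 0 2.6" --pt "0 0 0 3.9" --pt "0 0 0 4.8" --pt "0 0 0 4.8"

```text
clock: 6.5
tcp_pos: [0.572, -0.1598, 0.0954]
tool_rot: [[-0.102, 0.995, -0.006], [0.995, 0.102, 0.0], [0.001, -0.006, -1.0]]
force: [0.9, -0.5, -0.4]
width: 0.0528
```

```bash
python3 - <<'E'
from h import *
go(*j2w(-.284,.001),.005,6); c=env.get_calibration("wrist"); snap("wrist","pics/w3.png")
E
```

```text
t 6.5 tcp [ 0.572  -0.1598  0.0954] yaw 5.85 F [ 0.9 -0.5 -0.4] w 0.0528 MOVE [-0.018  0.009  1.807] -0.018
```

View pics/w3.png

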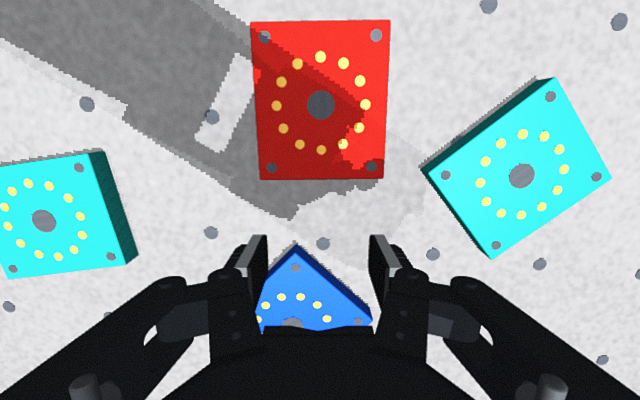

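Foot corners are at (251,22), (390,21), (383,178) and (259,179). The blue decoy's apex is at (296,243), between the fingers. I check its clearance before lowering.

```bash
python3 - <<'E'
from h import *
c=env.get_calibration("wrist")
W=ray(c,[(251,22),(259,179),(383,178),(390,21)],.02)
M=np.array(FM)[[3,2,1,0]]
k=fit(M,W); print(k[0]-JA,(k[2]-JT)@JR,k[3])
print((ray(c,[(296,243),(372,322)],.02)[:,:2]-JT)@JR)
E
```

```text
0.3184920627652019 [-0.20666166 -0.00038546] 0.0010061625877588742
[[-0.31498264  0.01971601]
 [-0.39154879 -0.04665703]]
```

carry_out --pt "0.03 0 0.4 0" --pt "0.03 0 0.8 0" --pt "0.03 0 1.3 0" --pt "0.03 0 1.7 0" --pt "0.03 0 1.8 0"

```text
clock: 7.18
tcp_pos: [0.5697, -0.1575, 0.0028]
tool_rot: [[-0.103, 0.995, -0.01], [0.995, 0.103, 0.002], [0.003, -0.01, -1.0]]
force: [-0.8, -0.5, 0.9]
width: 0.0532
```

```bash
python3 - <<'E'
from h import *
go(*j2w(-.24,.001),.005,6)
E
```

```text
t 7.17 tcp [ 0.5697 -0.1575  0.0028] yaw 5.91 F [-0.8 -0.5  0.9] w 0.0532 MOVE [ 0.814  0.037 -0.042] -0.011
```

carry_out --pt "0.1 0.04 -0.05 0" --pt "0.25 0.04 -0.05 0" --pt "0.4 0.04 -0.05 0" --pt "0.6 0.04 -0.05 0" --pt "0.8 0.04 -0.05 0"

```text
clock: 7.8
tcp_pos: [0.5683, -0.1175, 0.0062]
tool_rot: [[-0.103, 0.995, -0.008], [0.995, 0.103, 0.001], [0.002, -0.008, -1.0]]
force: [0.3, -3.1, -0.1]
width: 0.053
```

carry_out --pt "0.2 0 0 0" --pt "0.4 0 0 0" --pt "0.6 0 0 0" --pt "0.8 0 0 0" --pt "1.0 0 0 0"

```text
clock: 8.43
tcp_pos: [0.563, -0.067, 0.0063]
tool_rot: [[-0.103, 0.995, -0.008], [0.995, 0.103, 0.001], [0.002, -0.008, -1.0]]
force: [0.5, -3.2, -0.4]
width: 0.0531
```

```bash
python3 - <<'E'
from h import *
go(*j2w(-.14,.001),.005,6); c=env.get_calibration("wrist"); print(c["pose"][:3,3]); snap("wrist","pics/w4.png")
E
```

```text
t 8.43 tcp [ 0.563  -0.067   0.0063] yaw 5.93 F [ 0.5 -3.2 -0.4] w 0.0531 MOVE [ 0.999 -0.017  0.027] -0.009
[ 5.57065816e-01 -2.73922427e-04  1.49682554e-01]
```

View pics/w4.png

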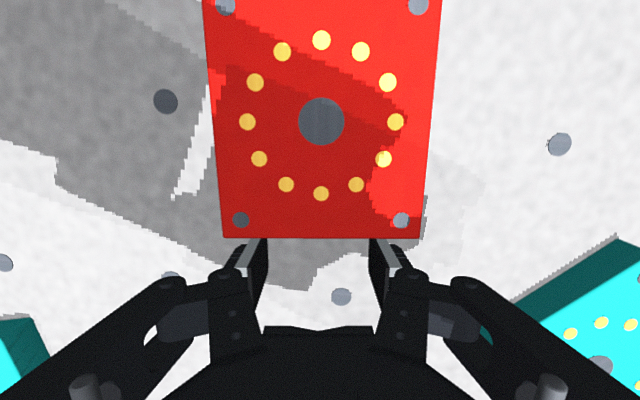

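The foot is square on both fingers: rear edge at row 238, columns 223–420. Before it enters the gap I measure it against the posts in one top view.

```bash
python3 - <<'E'
from h import *
a,c=snap("top","pics/top3.png"); cv2.imwrite("pics/crop3.png",cv2.resize(a[165:265,270:400,::-1],None,fx=6,fy=6,interpolation=cv2.INTER_CUBIC))
E
```

```text
(no output)
```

View pics/crop3.png

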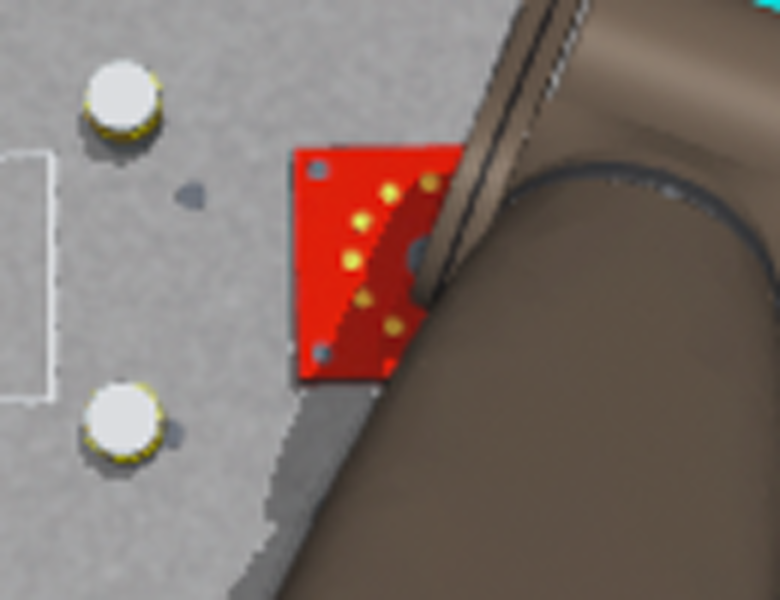

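Post tops are at (122,95) and (122,419). The foot's leading corners are at (293,148) and (299,381).

```bash
python3 - <<'E'
from h import *
c=env.get_calibration("top"); f=lambda L:np.array(L)/6+[269.58,164.58]
P=ray(c,f([(122,95),(122,419)]),.042)[:,:2]; F=ray(c,f([(293,148),(299,381)]),.02)[:,:2]
Lw=ray(c,f([(52,151),(52,402)]),0)[:,:2]
S=ray(c,f([(317,170),(321,353)]),.02)[:,:2]
for n,X in (("post",P),("foot",F),("line",Lw),("screw",S)):
    X=(X-JT)@JR; print(n,(X*1e3).round(1).tolist(),"mid",(X.mean(0)*1e3).round(2),np.degrees(np.arctan2(*(X[1]-X[0]))).round(2),np.linalg.norm(X[1]-X[0]))
p=np.array(env.observe()["tcp_pos"])[:2]; print("tcp",(p-JT)@JR)
c=env.get_calibration("wrist"); k=fit(np.array(FM)[[2,1]],ray(c,[(223,238),(420,238)],.02)); print(k[0]-JA,(k[2]-JT)@JR)
E
```

```text
post [[1.1, -65.8], [1.7, 65.5]] mid [ 1.4  -0.14] 0.27 0.13127778175371868
foot [[-67.3, -48.0], [-67.9, 48.4]] mid [-67.6    0.19] -0.35 0.09644739384146019
line [[33.3, -53.7], [33.2, 52.0]] mid [33.25 -0.86] -0.07 0.10576807974646023
screw [[-76.9, -38.6], [-77.0, 37.2]] mid [-76.96  -0.69] -0.02 0.07577704162902435
tcp [-0.18904529  0.00035862]
0.26136227465524087 [-0.12284608 -0.00082303]
```

carry_out --pt "0.2 0 0.02 0" --pt "0.4 0 0.02 0" --pt "0.6 0 0.02 0" --pt "0.8 0 0.02 0" --pt "1.0 0 0.02 0"

```text
clock: 9.15
tcp_pos: [0.5583, -0.0166, 0.0061]
tool_rot: [[-0.104, 0.995, -0.007], [0.995, 0.104, 0.001], [0.002, -0.007, -1.0]]
force: [0.6, -4.5, 2.4]
width: 0.0531
```

carry_out --pt "0.1 0 0 0" --pt "0.2 0 0 0" --pt "0.3 0 0 0" --pt "0.4 0 0 0" --pt "0.5 0 0 0"

```text
clock: 9.78
tcp_pos: [0.5557, 0.0085, 0.0061]
tool_rot: [[-0.104, 0.995, -0.007], [0.995, 0.104, 0.001], [0.002, -0.007, -1.0]]
force: [0.9, -3.0, 0.8]
width: 0.0529
```

```bash
python3 - <<'E'
from h import *
go(*j2w(0.02,0),.005,6)
p=np.array(env.observe()["tcp_pos"])[:2]; print("tcp",(p-JT)@JR)
a,c=snap("top","pics/top4.png"); cv2.imwrite("pics/crop4.png",cv2.resize(a[165:265,210:340,::-1],None,fx=6,fy=6,interpolation=cv2.INTER_CUBIC))
E
```

```text
t 9.78 tcp [0.5557 0.0085 0.0061] yaw 5.96 F [ 0.9 -3.   0.8] w 0.0529 MOVE [ 2.681 -0.011  0.028] -0.006
tcp [-0.11406078 -0.0004449 ]
```

View pics/crop4.png

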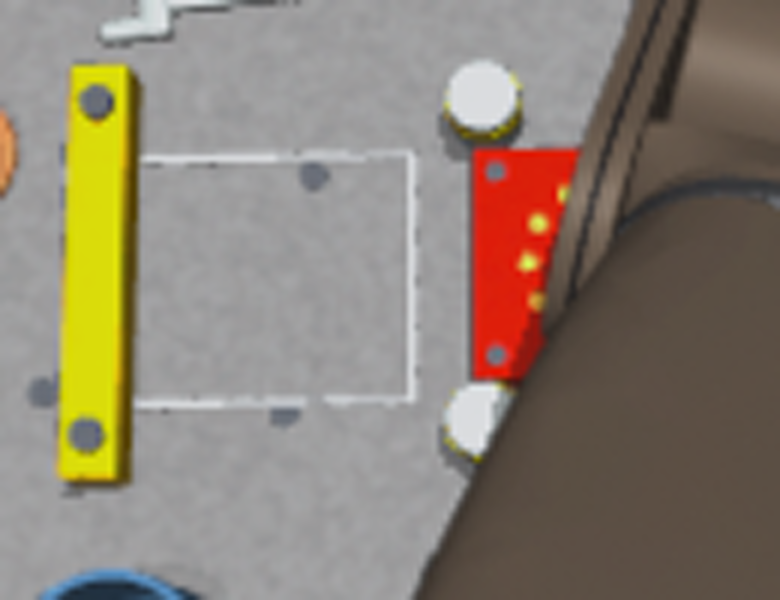

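The foot's leading edge is centred in the gap, corners at (472,150) and (471,380), and the force is only about 3 N. I keep pushing.

carry_out --pt "0.2 0 0.02 0" --pt "0.4 0 0.02 0" --pt "0.6 0 0.02 0" --pt "0.8 0 0.02 0" --pt "1.0 0 0.02 0"

```text
clock: 10.45
tcp_pos: [0.5512, 0.0586, 0.006]
tool_rot: [[-0.104, 0.995, -0.005], [0.995, 0.104, 0.0], [0.001, -0.005, -1.0]]
force: [0.8, -4.8, 3.8]
width: 0.0528
```

carry_out --pt "0.2 0 0 0" --pt "0.4 0 0 0" --pt "0.6 0 0 0" --pt "0.8 0 0 0" --pt "1.0 0 0 0"

```text
clock: 11.08
tcp_pos: [0.5458, 0.109, 0.006]
tool_rot: [[-0.104, 0.995, -0.006], [0.995, 0.104, 0.0], [0.001, -0.006, -1.0]]
force: [0.7, -5.2, 2.3]
width: 0.0529
```

carry_out --pt "0.1 0 0 0" --pt "0.2 0 0 0" --pt "0.3 0 0 0" --pt "0.4 0 0 0" --pt "0.5 0 0 0"

```text
clock: 11.7
tcp_pos: [0.5432, 0.134, 0.0061]
tool_rot: [[-0.104, 0.995, -0.006], [0.995, 0.104, 0.0], [0.001, -0.006, -1.0]]
force: [0.4, -6.0, 2.4]
width: 0.0529
```

```bash
python3 - <<'E'
from h import *
go(*j2w(0.024,0),.005,6)
p=np.array(env.observe()["tcp_pos"])[:2]; print("tcp",(p-JT)@JR)
E
```

```text
t 11.7 tcp [0.5432 0.134  0.0061] yaw 5.98 F [ 0.4 -6.   2.4] w 0.0529 MOVE [ 0.238 -0.023  0.022] -0.003
tcp [ 0.01208353 -0.00113908]
```

Creep forward until the stop takes the force.

carry_out --pt "0.04 0 0 0" --pt "0.08 0 0 0" --pt "0.12 0 0 0" --pt "0.16 0 0 0" --pt "0.2 0 0 0"

```text
clock: 12.32
tcp_pos: [0.5421, 0.144, 0.006]
tool_rot: [[-0.104, 0.995, -0.006], [0.995, 0.104, 0.0], [0.001, -0.006, -1.0]]
force: [-0.1, -4.3, 3.0]
width: 0.053
```

carry_out --pt "0.01 0 0 0" --pt "0.02 0 0 0" --pt "0.03 0 0 0" --pt "0.04 0 0 0" --pt "0.05 0 0 0"

```text
clock: 12.95
tcp_pos: [0.5418, 0.1465, 0.0061]
tool_rot: [[-0.104, 0.995, -0.006], [0.995, 0.104, 0.0], [0.001, -0.006, -1.0]]
force: [0.9, -4.5, 2.7]
width: 0.0533
```

carry_out --pt "0.01 0 0 0" --pt "0.02 0 0 0" --pt "0.03 0 0 0" --pt "0.04 0 0 0" --pt "0.05 0 0 0"

```text
clock: 13.58
tcp_pos: [0.5418, 0.147, 0.0061]
tool_rot: [[-0.105, 0.994, -0.006], [0.994, 0.105, -0.004], [-0.003, -0.006, -1.0]]
force: [0.8, -14.4, 3.8]
width: 0.0531
```

carry_out --pt "0.01 0 0 0" --pt "0.02 0 0 0" --pt "0.03 0 0 0" --pt "0.03 0 0 0" --pt "0.03 0 0 0"

```text
clock: 14.2
tcp_pos: [0.5418, 0.1469, 0.0061]
tool_rot: [[-0.105, 0.994, -0.006], [0.994, 0.105, -0.007], [-0.006, -0.007, -1.0]]
force: [0.9, -10.5, 2.7]
width: 0.0531
```

The stop is reached: force jumped to 14 N with no further motion. One firmer press will seat both corners, then I retreat straight back and up.

carry_out --pt "0.03 0 0 0" --pt "0.06 0 0 0" --pt "0.08 0 0 0" --pt "0.08 0 0 0" --pt "0.08 0 0 0"

```text
clock: 14.82
tcp_pos: [0.5419, 0.147, 0.0062]
tool_rot: [[-0.107, 0.994, -0.006], [0.994, 0.107, -0.013], [-0.013, -0.008, -1.0]]
force: [0.1, -18.1, 4.3]
width: 0.0532
```

```bash
python3 - <<'E'
from h import *
go(*j2w(0.024,0),.005,6); print(env.observe()["torque"])
E
```

```text
t 14.82 tcp [0.5419 0.147  0.0062] yaw 6.12 F [  0.1 -18.1   4.3] w 0.0532 MOVE [-0.021 -0.024  0.025] 0.014
[-3.02898712 -0.23606913 -0.23647306]
```

carry_out --pt "-0.1 0 0 0" --pt "-0.2 0 0 0" --pt "-0.3 0 0 0" --pt "-0.3 0 -0.6 0" --pt "-0.3 0 -1.4 0"

```text
clock: 15.45
tcp_pos: [0.5423, 0.1333, 0.0755]
tool_rot: [[-0.107, 0.994, -0.011], [0.994, 0.107, -0.013], [-0.012, -0.012, -1.0]]
force: [-0.3, 0.6, 0.6]
width: 0.0532
```

carry_out --pt "-0.5 0 -0.8 0" --pt "-1.0 0 -1.4 0" --pt "-2.0 0 -1.6 0" --pt "-3.0 0 -1.6 0" --pt "-4.0 0 -1.6 0"

```text
clock: 16.08
tcp_pos: [0.5646, -0.0653, 0.1581]
tool_rot: [[-0.108, 0.994, -0.01], [0.994, 0.108, -0.012], [-0.011, -0.011, -1.0]]
force: [-0.2, 0.0, -0.4]
width: 0.0527
```

```bash
python3 - <<'E'
from h import *
go(*j2w(-.15,0),.15,6)
a,c=snap("top","pics/top5.png"); cv2.imwrite("pics/crop5.png",cv2.resize(a[145:305,170:310,::-1],None,fx=3.75,fy=3.75,interpolation=cv2.INTER_CUBIC))
E
```

```text
t 16.07 tcp [ 0.5646 -0.0653  0.1581] yaw 6.17 F [-0.2  0.  -0.4] w 0.0527 MOVE [ 0.769 -0.028  0.154] 0.022
```

View pics/crop5.png

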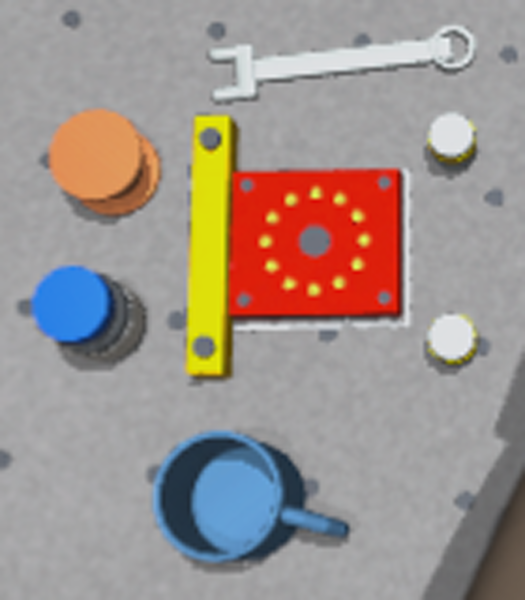

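```bash
python3 - <<'E'
from h import *
a,c=snap("top","pics/top6.png"); a=a.astype(float)
# subpixel edges: rear edge (red->grey) and bar's near top edge (yellow->) per row; line fit
r=a[...,0]-a[...,1]   # high on red
def cross(v,th,o): # linear interpolated crossings
    i=np.where((v[:-1]-th)*(v[1:]-th)<0)[0]; return o+i+(th-v[i])/(v[i+1]-v[i])
re=[];le=[];te=[];be=[]
for y in range(194,226):
    k=cross(r[y,224:290],90,224); 
    re.append((k[-1],y)); le.append((k[0],y))
for x in range(236,274):
    k=cross(r[180:240,x],90,180); te.append((x,k[0])); be.append((x,k[-1]))
ang=[]
def J(L): return (ray(c,L,.02)[:,:2]-JT)@JR
for n,L,ax in (("rear",re,0),("lead/bar",le,0),("-y side",te,1),("+y side",be,1)):
    X=J(L)*1e3; p=np.polyfit(X[:,1-ax],X[:,ax],1); d=X[:,ax]-np.polyval(p,X[:,1-ax]); 
    print(n,"slope deg",np.degrees(np.arctan(p[0])).round(2),"mean",np.median(X[:,ax]).round(1),"rms",d.std().round(2))
# bar near top edge: blue-vs-yellow at rows beyond foot
q=a[...,0]-a[...,2]; L=[]
for y in list(range(180,189))+list(range(234,242)):
    k=cross(q[y,212:245],100,212); L.append((k[-1],y))
X=(ray(c,L,.03)[:,:2]-JT)@JR*1e3; p=np.polyfit(X[:,1],X[:,0],1); print("bar",np.degrees(np.arctan(p[0])),p[1])
s=env.observe(); print(s["clock"],s["force"],s["tcp_pos"])
E
```

```text
rear slope deg -0.04 mean 36.4 rms 0.04
lead/bar slope deg 0.71 mean 146.7 rms 0.23
-y side slope deg 0.35 mean -49.2 rms 0.2
+y side slope deg -0.53 mean 46.5 rms 0.17
bar 0.3019994619730454 144.7551096440189
16.175 [ 0.9017402  -0.04316505 -0.47151983] [ 0.56503953 -0.06803779  0.15807262]
```

Measured flush within about 1 mm, with the foot roughly 0.3° off the bar and near the measuring noise. I'll seat it once more with shut fingers at the middle of the rear edge, so the foot aligns itself to the bar.

```bash
python3 - <<'E'
from h import *
go(*j2w(.008,-.0013),.09,5.7)
E
```

```text
t 16.18 tcp [ 0.565  -0.068   0.1581] yaw 5.87 F [ 0.9 -0.  -0.5] w 0.0529 MOVE [ 4.    -0.004  1.312] 0.021
```

carry_out --pt "0.8 0 0.2 0" --pt "1.6 0 0.5 0" --pt "2.4 0 0.8 0" --pt "3.2 0 1.1 0.02" --pt "4.0 0 1.3 0.02" --claw 0

```text
clock: 16.8
tcp_pos: [0.5426, 0.1324, 0.0895]
tool_rot: [[-0.1, 0.995, -0.011], [0.995, 0.1, -0.013], [-0.011, -0.012, -1.0]]
force: [0.5, -0.9, -0.0]
width: 0.0
```

```bash
python3 - <<'E'
from h import *
go(*j2w(.012,-.0013),.008,5.7)
E
```

```text
t 16.8 tcp [0.5426 0.1324 0.0895] yaw 5.75 F [ 0.5 -0.9 -0. ] w 0.0 MOVE [0.048 0.037 1.629] 0.006
```

carry_out --pt "0 0.04 0.4 0" --pt "0 0.04 0.8 0" --pt "0 0.04 1.2 0" --pt "0 0.04 1.5 0" --pt "0 0.04 1.6 0"

```text
clock: 17.42
tcp_pos: [0.543, 0.1309, 0.0079]
tool_rot: [[-0.099, 0.995, -0.014], [0.995, 0.099, -0.013], [-0.011, -0.015, -1.0]]
force: [-0.1, 0.3, -0.6]
width: -0.0001
```

carry_out --pt "0.05 0 0 0" --pt "0.1 0 0 0" --pt "0.15 0 0 0" --pt "0.2 0 0 0" --pt "0.24 0 0 0"

```text
clock: 18.05
tcp_pos: [0.5419, 0.1432, 0.008]
tool_rot: [[-0.099, 0.995, -0.013], [0.995, 0.099, -0.013], [-0.011, -0.014, -1.0]]
force: [-0.5, 0.1, -0.5]
width: -0.0003
```

carry_out --pt "0.02 0 0 0" --pt "0.04 0 0 0" --pt "0.06 0 0 0" --pt "0.08 0 0 0" --pt "0.08 0 0 0"

```text
clock: 18.68
tcp_pos: [0.5415, 0.1467, 0.008]
tool_rot: [[-0.1, 0.995, -0.013], [0.995, 0.1, -0.014], [-0.012, -0.015, -1.0]]
force: [0.0, -2.4, -0.3]
width: 0.0002
```

carry_out --pt "0.03 0 0 0" --pt "0.06 0 0 0" --pt "0.08 0 0 0" --pt "0.09 0 0 0" --pt "0.09 0 0 0"

```text
clock: 19.3
tcp_pos: [0.5415, 0.1468, 0.008]
tool_rot: [[-0.103, 0.995, -0.014], [0.994, 0.102, -0.022], [-0.02, -0.016, -1.0]]
force: [0.2, -16.2, 2.7]
width: 0.0001
```

carry_out --pt "-0.1 0 0 0" --pt "-0.2 0 0 0" --pt "-0.3 0 0 0" --pt "-0.3 0 -0.6 0" --pt "-0.3 0 -1.4 0"

```text
clock: 19.92
tcp_pos: [0.5427, 0.1336, 0.0777]
tool_rot: [[-0.103, 0.995, -0.017], [0.994, 0.103, -0.021], [-0.02, -0.019, -1.0]]
force: [0.8, -0.7, 0.7]
width: -0.0001
```

carry_out --pt "-0.5 0 -0.8 0" --pt "-1.0 0 -1.4 0" --pt "-2.0 0 -1.6 0" --pt "-3.0 0 -1.6 0" --pt "-4.0 0 -1.6 0"

```text
clock: 20.55
tcp_pos: [0.5649, -0.0647, 0.1621]
tool_rot: [[-0.104, 0.994, -0.016], [0.994, 0.103, -0.021], [-0.019, -0.018, -1.0]]
force: [-0.8, 0.2, 0.2]
width: 0.0003
```

carry_out --pt "0 0 0 0" --pt "0 0 0 0" --pt "0 0 0 0" --pt "0 0 0 0" --pt "0 0 0 0"

```text
clock: 21.18
tcp_pos: [0.5648, -0.0639, 0.162]
tool_rot: [[-0.105, 0.994, -0.016], [0.994, 0.105, -0.021], [-0.019, -0.018, -1.0]]
force: [0.1, -0.4, -0.8]
width: -0.0002
```

```bash
python3 - <<'E'
from h import *
a,c=snap("top","pics/top7.png"); cv2.imwrite("pics/crop7.png",cv2.resize(a[170:250,210:310,::-1],None,fx=7,fy=7,interpolation=cv2.INTER_CUBIC))
a=a.astype(float); r=a[...,0]-a[...,1]
def cross(v,th,o):
    i=np.where((v[:-1]-th)*(v[1:]-th)<0)[0]; return o+i+(th-v[i])/(v[i+1]-v[i])
re=[(cross(r[y,224:290],90,224)[-1],y) for y in range(194,226)]
X=(ray(c,re,.02)[:,:2]-JT)@JR*1e3; p=np.polyfit(X[:,1],X[:,0],1); print("rear",np.degrees(np.arctan(p[0])),X[:,0].mean())
s=env.observe(); print(s["clock"],s["force"],s["tcp_pos"],np.abs(s["joint_vel"]).max())
E
```

```text
rear -0.03241118154028204 36.4607418667996
21.225 [-0.27627596 -0.05929381  0.07318834] [ 0.56485897 -0.06404719  0.16206655] 0.323005845629351
```

View pics/crop7.png

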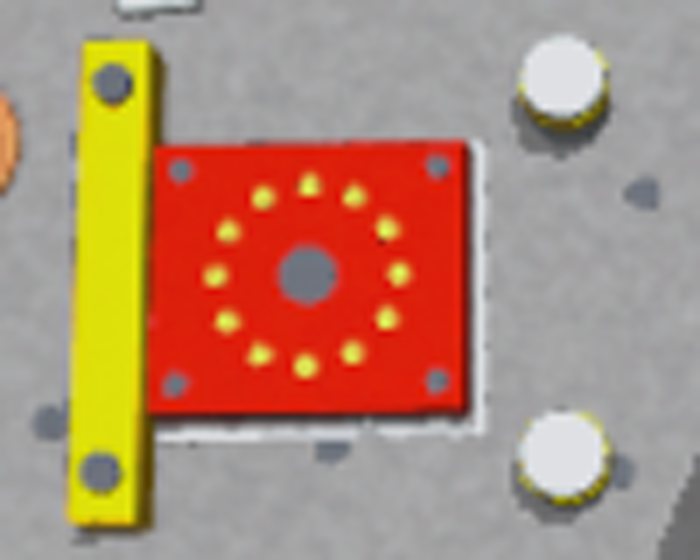

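The second press did not move the foot. It sits against the bar with no visible gap at columns 150–155, and the hand is clear. Handing in.

```bash
python3 -c "
from rig import env
print(env.job_done())"
```

```text
the job is handed in; nothing more can be done
None
```

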